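Stamp the passed weld test plate

ROBOT

A 7-joint arm with a two-finger parallel gripper is mounted at the origin on the work surface. World frame = base frame: x ahead of the robot, y to its left, z up, the work surface at z = 0. Lengths are in m, angles in degrees, forces in N, time in s.
With the tool pointing down it reaches from about 0.425 to 0.875 m from the base axis. Payload 4.7 kg.
Tool frame: the origin (TCP) lies midway between the tips of the shut fingers; the grasp point (between the pads) lies 19 mm behind it; z points along the fingers, x is the direction in which the jaws open and shut, and the axes are right-handed (so a half turn about z gives the same grasp; the last joint's range is limited). The gripper opens to 87 mm and grips with 3 to 60 N. Pads are 19 mm wide; open, the fingers measure 117 mm over their backs; the gripper's body (75 mm by 190 mm) begins 51 mm behind the grasp point.
Start: joints at [-67.718, 18.392, -4.016, 83.108, 1.295, 78.541, -3.26], TCP at [0.238, 0.605, 0.223] pointing down, gripper open.
Joint ranges: [-163.93, 163.93], [-17.29, 119.83], [-79.2, 71.16], [3.27, 140.29], [-89.18, 269.18], [5.43, 117.66], [-154.24, 154.24]. Speed limits (degrees/s): [147.25, 147.25, 180, 180, 180, 180, 180].

INTERFACE

Orientations are given as [roll, pitch, yaw] about the fixed x, y, z axes, in that order (R = Rz(yaw) Ry(pitch) Rx(roll)).
In Python, from cell import telemetry, optics, env gives the robot as it stands.
- The arm moves only by the tool arm_command, never from a script. Its arguments are lists of equal length, an entry for each row: "translation": the shift along the tool's x, y, z in cm, a list of three; "twist": the turn about the tool's z in degrees. In form: {"translation": [[x, y, z], ...], "twist": [twist, ...]}. A call has 1 to 10 rows; each row shifts and turns the pose as measured when the row begins, along the tool's axes as they then stand; what a row does not reach is not made up. A row lasts 1/8 s, in which the tool goes at most 62.5 mm and 10.7 degrees, less where a joint would pass 70% of its speed; a pose out of reach is approached as far as the arm can. A call is refused whole if a number of a shift passes 6.25 or a number of a turn 10.7, either way. A call with a gripper value outside its range is refused whole. "grip" is the opening in per cent of the stroke, from 0 (shut) to 100 (fully open), set as the call begins (left out, the last holds). The fingers move at their own pace and stop on an object; "force" is the grip in N (left out, the last holds). Time passes only in rows, so rows that do not move let the fingers close. It gives the time, the measured TCP pose, the force and the opening at its end, in the units of the state.
- telemetry.get_obs(): the state, without advancing time (a new reading comes with each control period).
- optics.read_camera(name): name is "scene" or "top"; returns a dict with "img" (420x560x3 uint8, blue, green, red), "fx", "fy", "cx", "cy" (pixels), "extrinsics" (4x4, takes a point from camera to world coordinates). Camera axes: x right, y up, looking along -z (the intrinsics and any distortion apply to the point x, -y, -z); pixel columns grow to the right and rows downward; lengths in m; the calibration is good to about 2 mm. A picture is of the moment at which its call begins. There is no depth.
- env.sign_off(): hands the job in, once; it reports no verdict.
The state is a dict: "time_s": time; "qpos": joint angles; "joint_velocities": joint speeds; "effort": joint torques, N m; "tool_pos": TCP position; "tool_rot": TCP orientation; "force": force on the tool from outside, world axes, zero at the start; "wrist_torque": the same for the moment, N m; "grip_width": finger opening in m.
Only numpy, scipy, OpenCV 4.12 (cv2) and the standard library are available. Lean on these libraries where they do the work, as an engineer would, in place of code of your own. Each camera call takes 0.05 s, during which the arm holds its last target. There are 200 camera calls.

TASK

Lay the weld test plate with the green patch flat and lengthwise along the rail of the blue stamping stand, green end towards the column, so that the centre of the patch lies straight under the punch, and let go of it. Then take the mallet and knock the sprung punch down onto the patch with one of the mallet's faces, in a brisk blow rather than a slow push, without the hand or arm touching the punch. Finish with the plate still in place, the punch sprung back up and the mallet standing as it was on its black rubber mat, leaving the red-patched reject plate and the other things where they are.

Things in the scene. Friction and masses are not known exactly. Their poses are not given: they have to be found in the camera images.
- stand: Blue stamping stand fixed to the table. Origin on the table top straight under the punch; z up, +x points from the open loading side to the column at the back. Base 220 x 80 x 12 mm (x from -130 to +90). A nose 36 mm wide, 70 to 100 mm above the table, reaches from the column to x = -20 and guides the punch; in front of it (x below -20) the space above the rail is open
- stop (a point): Middle of the foot of the column's front face, the stop for the end of the plate: at x = +26 mm in the stand's frame, 30 mm above the table, level with the top of the rail. The column is 60 mm wide and 100 mm high. The rail is bare steel, 28 mm wide, and runs from here 156 mm towards the loading side; the plate lies on it lengthwise
- punch_top (a point): Middle of the flat top of the punch's yellow head, 38 mm in diameter, 24 mm high; 150 mm above the table when up. Moves with the punch
- punch_tip (a point): Lower end of the punch, a steel rod 14 mm in diameter on the stand's z axis; 60 mm above the table when up. Moves with the punch
- punch (a joint): Downward travel of the punch in m: 0 up, 0.022 when its tip meets the top of the 8 mm plate lying on the rail, 0.030 at most with no plate. A spring pushes it back up: about 2 N at the top, about 5 N at 0.022
- plate_mid (a point): Centre of the passed test plate, a loose steel flat 200 x 40 x 8 mm, 0.5 kg, lying flat, with a dark weld bead across it (20 mm from the centre) and a 34 mm square green paint patch at one end of its upper face. x along the length towards the green end, z up
- plate_patch (a point): Centre of the green patch on the upper face of that plate, 75 mm from the plate's centre and 25 mm from its end
- reject_mid (a point): Centre of the reject plate, the same in size and bead but with a red patch; lies flat on the table near the other; to be left alone
- mallet_grip (a point): Point to grip the mallet by, on the middle of its wooden handle, 58 mm from the axis of the head. Handle 22 mm wide by 24 mm high, level, from the head to 155 mm from the head's axis. x along the handle towards the head, z up (the axis of the head). The grip point is 30 mm above the face the mallet stands on
- mallet_head (a point): Centre of the mallet's orange head, a cylinder 48 mm in diameter and 60 mm high, axis upright, standing on one flat face; about 0.42 kg in all. The mallet balances about 10 mm from the head axis towards the handle
- mat: Black rubber mat 220 x 150 x 4 mm fixed on the table, on which the mallet stands. Origin at its centre on the table, x along its length
Not all that is in view belongs to the job. What is shaped like the stand but pink is not meant.

How it is judged:
By the outcome, as a careful person would: the job done as asked, in the order asked, and still so for the second after the job is handed in, with the robot touching nothing.
It also fails if it takes over 61 s, if anything falls off the work surface, if the arm or the gripper's body presses on something with over 40 N, if the wrist force passes 120 N, or if a joint passes its speed limit or range.

## Working session

There is one attempt and no reset: what is moved stays moved. The work goes in short steps, Python scripts to look and compute and a tool call to move; the robot and the scene stay as the last step left them, time stands still between calls to the robot, and variables do not carry over. Pictures are saved under pics/ and viewed, about 8 in all and at most 12, crops included, and the job is handed in when it is done.

Besides the shell and the picture viewer there is one more tool, called after "Emit:" as name(argument=value, ...), one argument or row to a line, values as JSON. arm_command: Moves the arm, as the interface text tells. Its arguments: {"type":"object","properties":{"translation":{"type":"array","items":{"type":"array","items":{"type":"number"}}},"twist":{"type":"array","items":{"type":"number"}},"grip":{"type":"number"},"force":{"type":"number"}},"required":["translation","twist"]}

```bash
mkdir -p pics; ls; cat > h.py <<'E'
import numpy as np, cv2
from cell import telemetry, optics, env
def cam(n,save=None):
    c=optics.read_camera(n)
    if save: cv2.imwrite('pics/'+save,c['img'])
    return c
def ray(c,u,v):
    d=np.array([(u-c['cx'])/c['fx'],-(v-c['cy'])/c['fy'],-1.]);E=np.array(c['extrinsics'])
    return E[:3,3],E[:3,:3]@d
def onz(c,u,v,z):
    o,d=ray(c,u,v);return o+d*(z-o[2])/d[2]
def proj(c,p):
    E=np.array(c['extrinsics']);q=E[:3,:3].T@(np.array(p)-E[:3,3])
    return c['cx']+c['fx']*q[0]/-q[2], c['cy']-c['fy']*q[1]/-q[2]
E
python3 - <<'E'
from h import *
for n in('scene','top'):
    c=cam(n,n+'0.png');print(n,{k:(v if k!='extrinsics' else np.round(v,3).tolist()) for k,v in c.items() if k!='img'})
print(telemetry.get_obs())
E
```

```text
pics
scene {'fx': 428.5617619247904, 'fy': 428.5617619247904, 'cx': 278.38000525626535, 'cy': 211.2961760757222, 'extrinsics': [[0.173, -0.641, 0.747, 1.324], [0.985, 0.102, -0.141, -0.17], [0.015, 0.76, 0.649, 0.847], [0.0, 0.0, 0.0, 1.0]]}
top {'fx': 387.9052594190259, 'fy': 387.9052594190259, 'cx': 287.63446610220706, 'cy': 206.87177230220396, 'extrinsics': [[-0.024, 0.999, -0.048, 0.398], [-1.0, -0.024, 0.002, 0.01], [0.001, 0.049, 0.999, 1.041], [0.0, 0.0, 0.0, 1.0]]}
{'time_s': 0.1, 'qpos': array([-67.71850568,  18.43569398,  -4.01512906,  83.16749206,
         1.29681927,  78.54080803,  -3.25851052]), 'joint_velocities': array([ 0.03707128, -0.11163567, -0.02798592, -0.19375721,  0.03738156,
        0.07194286,  0.00823812]), 'effort': array([-3.98060729e-04, -4.92570484e+01, -4.05776063e-01, -3.13405466e+01,
       -6.42198371e-02,  3.93670925e-02,  6.67694781e-05]), 'tool_pos': array([0.23782823, 0.60439986, 0.22156453]), 'tool_rot': array([1.79992672e+02, 9.86634113e-02, 6.85295553e+01]), 'force': array([ 0.63159484,  0.13810031, -0.31444027]), 'wrist_torque': array([ 0.00523581,  0.04025295, -0.00516014]), 'grip_width': 0.0872932556446077}
```

View pics/scene0.png

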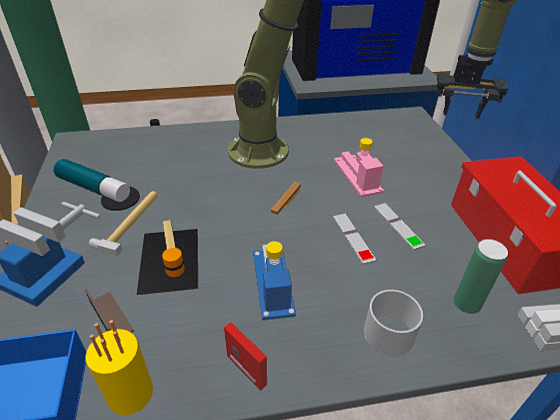

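View pics/top0.png

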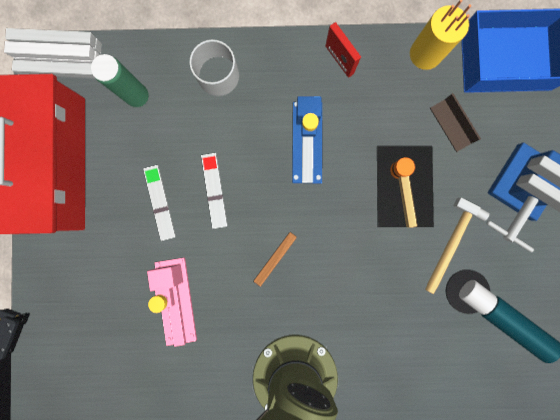

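The scene image shows the green plate near (400,227) and the red reject at (355,238). The blue stand is at (273,280), the pink decoy at (362,170) and the orange mallet at (173,260).

Things that could be mistaken, with top-view pixels:
- **Plates:** green-patched at (160,203), red-patched at (214,190). I choose the green one.
- **Stands:** blue at (307,140), pink at (172,303), blue vise at (530,180). I choose (307,140).
- **Hammers:** orange mallet on the mat at (404,190), claw hammer at (455,245). I choose the orange mallet.

```bash
cat > m.py <<'E'
from h import *
def mask(c,lo,hi,box):
    hsv=cv2.cvtColor(c['img'],cv2.COLOR_BGR2HSV);m=cv2.inRange(hsv,lo,hi)
    k=np.zeros_like(m);x0,y0,x1,y1=box;k[y0:y1,x0:x1]=255
    m&=k;n,l,s,ce=cv2.connectedComponentsWithStats(m)
    i=1+np.argmax(s[1:,4]);return (l==i).astype(np.uint8),ce[i],s[i]
def rect(c,m,z):
    P=[];ys,xs=np.nonzero(m)
    for u,v in zip(xs,ys): P.append(onz(c,u,v,z)[:2])
    return cv2.minAreaRect((np.array(P)*1000).astype(np.float32))
E
python3 - <<'E'
from m import *
t=cam('top');s=cam('scene')
def two(a,b):
    o1,d1=ray(t,*a);o2,d2=ray(s,*b)
    A=np.stack([d1,-d2],1);k=np.linalg.lstsq(A,o2-o1,rcond=None)[0]
    p,q=o1+k[0]*d1,o2+k[1]*d2;return np.round((p+q)/2,4),np.linalg.norm(p-q).round(4)
G=((45,120,60),(75,255,255))
mt,ct,_=mask(t,*G,(130,150,180,200));ms,cs,_=mask(s,*G,(395,225,440,255))
print('green',ct,cs,onz(t,*ct,.008),onz(s,*cs,.008),two(ct,cs),rect(t,mt,.008))
# plate white
W=((0,0,150),(180,60,255))
for n,b in(('plate',(135,160,185,250)),('reject',(195,145,235,235))):
    hsv=cv2.cvtColor(t['img'],cv2.COLOR_BGR2HSV);x0,y0,x1,y1=b
    m=np.zeros(hsv.shape[:2],np.uint8);sub=hsv[y0:y1,x0:x1]
    m[y0:y1,x0:x1]=((sub[...,2]>150)|(sub[...,1]>130)).astype(np.uint8)
    print(n,rect(t,m,.008),m.sum())
Y=((22,120,120),(35,255,255))
mt,ct,st=mask(t,*Y,(295,105,330,140));ms,cs,ss=mask(s,*Y,(255,235,295,270))
print('yellow',ct,st,cs,ss,two(ct,cs),onz(t,*ct,.15))
B=((100,120,40),(125,255,255))
mt,ct,st=mask(t,*B,(280,85,335,195));print('blue',st,rect(t,mt,.012))
# rail white
mt,ct,st=mask(t,*W,(298,130,316,184));print('rail',st,rect(t,mt,.030))
O=((5,150,120),(15,255,255))
mt,ct,st=mask(t,*O,(380,150,430,195));print('orange',ct,st,onz(t,*ct,.064))
H=((12,60,120),(24,200,255))
mt,ct,st=mask(t,*H,(390,160,430,235));print('handle',ct,st,rect(t,mt,.046))
K=((0,0,0),(180,255,45))
mt,ct,st=mask(t,*K,(370,140,440,235));print('mat',st,rect(t,mt,.004))
for n,c,(x0,y0,x1,y1) in(('a',t,(270,80,440,240)),('b',s,(130,200,300,330))):
    cv2.imwrite(f'pics/crop_{n}.png',cv2.resize(c['img'][y0:y1,x0:x1],None,fx=4,fy=4,interpolation=cv2.INTER_CUBIC)[:600,:800])
x=t['img'][80:240,270:440];y=t['img'][145:255,135:240]
a=cv2.resize(x,None,fx=2.8,fy=2.8);b=cv2.resize(y,None,fx=3,fy=3)
o=np.zeros((600,800,3),np.uint8);o[:a.shape[0],:a.shape[1]]=a;o[:b.shape[0],480:480+b.shape[1]]=b[:,:320];cv2.imwrite('pics/crop.png',o)
E
```

```text
green [151.98666667 175.36666667] [413.74444444 240.26666667] [0.5410214  0.36939009 0.008     ] [0.54148783 0.36632495 0.008     ] (array([0.5407, 0.3683, 0.0073]), np.float64(0.0027)) ((541.0226440429688, 369.29791259765625), (32.09199142456055, 32.96088790893555), 12.810304641723633)
plate ((468.219482421875, 351.4228515625), (201.86968994140625, 41.145469665527344), 13.280669212341309) 1095
reject ((497.1077880859375, 204.30999755859375), (201.6790313720703, 41.50048065185547), 7.913270950317383) 1088
yellow [309.93119266 121.5412844 ] [302 113  17  18 218] [273.76859504 249.67355372] [266 241  17  18 242] (array([ 0.6413, -0.0495,  0.1386]), np.float64(0.0018)) [ 0.63839075 -0.04788086  0.15      ]
blue [ 292   96   30   87 1603] ((629.165283203125, -46.67031478881836), (77.31446075439453, 232.9874725341797), 88.38720703125)
rail [302 137  11  46 498] ((570.309814453125, -45.32120132446289), (26.309783935546875, 119.08868408203125), 88.45171356201172)
orange [404.3583815  165.88439306] [396 157  19  20 173] [ 0.54215894 -0.28987047  0.064     ]
handle [407.22752809 188.65589888] [396 160  21  68 712] ((473.652099609375, -296.7066345214844), (46.9329948425293, 173.55775451660156), 89.7539291381836)
mat [ 378  147   55   80 1698] ((496.4431457519531, -308.0050354003906), (145.15309143066406, 213.32125854492188), 87.97872924804688)
```

View pics/crop.png

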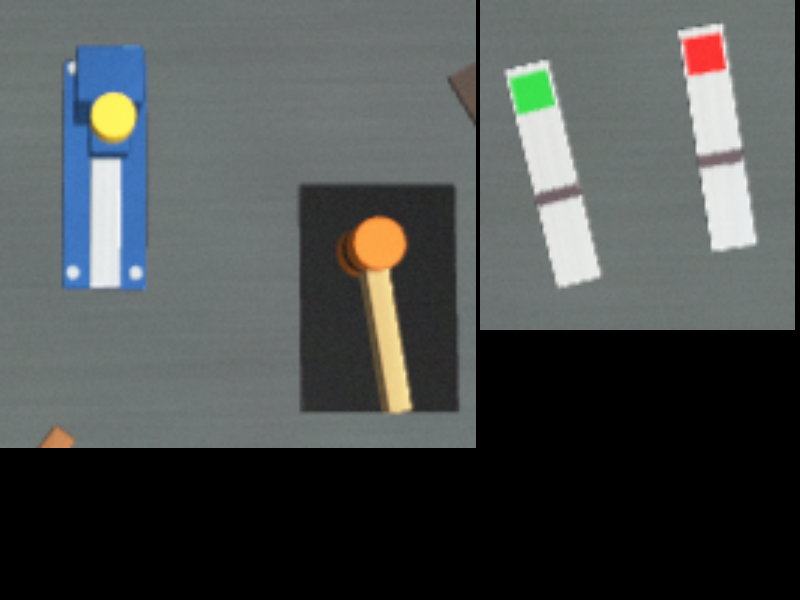

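The crop confirms the choice: the green plate has its green end pointing away from the robot, and the mallet handle points back towards the robot. Next is a small planner that turns targets into tool-frame rows.

```bash
cat >> h.py <<'E'
def plan(x,y,z,yaw,step=5.):
    o=telemetry.get_obs();p=o['tool_pos'];y0=o['tool_rot'][2]
    d=(np.array([x,y,z])-p)*100;t=-((yaw-y0+180)%360-180)
    n=int(max(np.ceil(np.linalg.norm(d)/step),np.ceil(abs(t)/9.5),1));T=[]
    for i in range(n):
        a=np.radians(y0-t*i/n);c,s=np.cos(a),np.sin(a);e=d/n
        T.append([round(float(v),1) for v in(c*e[0]+s*e[1],s*e[0]-c*e[1],-e[2])])
    print('t',o['time_s'],'pose',p.round(4),o['tool_rot'].round(2),'F',o['force'].round(1),'w',round(o['grip_width'],4))
    print(n,T,[round(t/n,1)]*n)
E
python3 - <<'E'
from m import *
plan(.30,.42,.22,103.5)
t=cam('top')
# handle direction: light top face
mt,ct,st=mask(t,(14,60,170),(24,170,255),(390,172,430,235))
ys,xs=np.nonzero(mt);P=np.array([onz(t,u,v,.046)[:2] for u,v in zip(xs,ys)],np.float32)
l=cv2.fitLine(P,cv2.DIST_L2,0,.01,.01).ravel();print('handle',l,np.degrees(np.arctan2(l[1],l[0])),P.min(0),P.max(0),len(P))
E
```

```text
t 0.2 pose [0.2379 0.6045 0.2219] [1.800e+02 7.000e-02 6.853e+01] F [ 0.5 -0.2 -0.2] w 0.0868
4 [[-3.7, 3.1, 0.0], [-4.2, 2.5, 0.0], [-4.5, 1.9, 0.0], [-4.7, 1.2, 0.0]] [np.float64(-8.7), np.float64(-8.7), np.float64(-8.7), np.float64(-8.7)]
handle [ 0.99175173  0.1281739   0.45393974 -0.30234188] 7.3640814 [ 0.38682    -0.31946602] [ 0.5187844  -0.28533202] 405
```

Emit:
arm_command(
  translation=[
    [-3.7,3.1,0],
    [-4.2,2.5,0],
    [-4.5,1.9,0],
    [-4.7,1.2,0],
  ],
  twist=[-8.7,-8.7,-8.7,-8.7],
  grip=70,
)

```text
time_s: 0.75
tool_pos: [0.3, 0.4189, 0.2201]
tool_rot: [-179.9, 0.0, 104.8]
force: [1.0, 0.3, 0.4]
grip_width: 0.0626
```

```bash
python3 - <<'E'
from h import *
plan(.468,.351,.08,103.5)
E
```

```text
t 0.75 pose [0.3    0.4189 0.2201] [-1.7987e+02  4.0000e-02  1.0485e+02] F [1.  0.3 0.4] w 0.0626
5 [[-2.2, 2.9, 2.8], [-2.2, 2.9, 2.8], [-2.1, 2.9, 2.8], [-2.1, 2.9, 2.8], [-2.1, 2.9, 2.8]] [np.float64(0.3), np.float64(0.3), np.float64(0.3), np.float64(0.3), np.float64(0.3)]
```

Emit:
arm_command(
  translation=[
    [-2.2,2.9,2.8],
    [-2.2,2.9,2.8],
    [-2.1,2.9,2.8],
    [-2.1,2.9,2.8],
    [-2.1,2.9,2.8],
    [0,0,0],
  ],
  twist=[0.3,0.3,0.3,0.3,0.3,0],
)

```text
time_s: 1.5
tool_pos: [0.4741, 0.3447, 0.0782]
tool_rot: [179.9, -0.1, 103.1]
force: [-0.1, -0.1, 0.1]
grip_width: 0.0607
```

```bash
python3 - <<'E'
from h import *
plan(.468,.351,.004,103.5,2.5)
s=cam('scene');cv2.imwrite('pics/s1.png',cv2.resize(s['img'][120:300,300:500],None,fx=3,fy=3))
t=cam('top');cv2.imwrite('pics/t1.png',cv2.resize(t['img'][130:280,100:260],None,fx=3,fy=3))
E
```

```text
t 1.5 pose [0.4741 0.3447 0.0782] [ 1.7987e+02 -9.0000e-02  1.0307e+02] F [-0.1 -0.1  0.1] w 0.0607
3 [[0.3, -0.2, 2.5], [0.3, -0.1, 2.5], [0.3, -0.1, 2.5]] [np.float64(-0.1), np.float64(-0.1), np.float64(-0.1)]
```

View pics/s1.png

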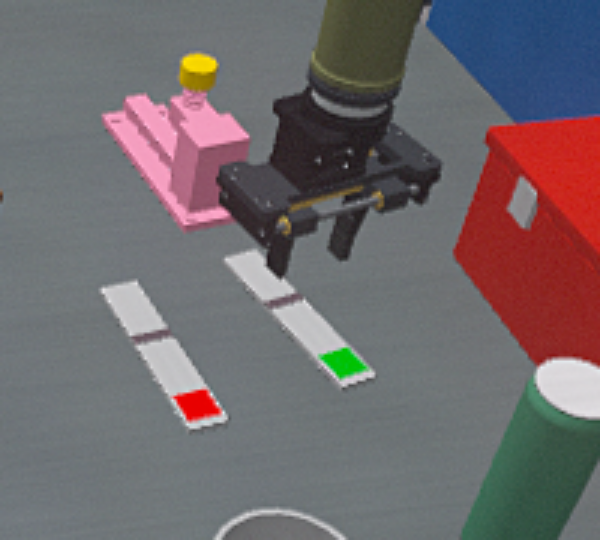

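The gripper straddles the green plate, at crop (310,260), and is aligned with it. I'm descending.

Emit:
arm_command(
  translation=[
    [0.4,-0.3,2.5],
    [0.3,-0.2,2.5],
    [0.2,-0.1,1.8],
    [0,0,0],
  ],
  twist=[0,0,0,0],
)

```text
time_s: 2.1
tool_pos: [0.4624, 0.3637, 0.0162]
tool_rot: [179.4, -0.7, 103.8]
force: [0.1, -0.7, 0.7]
grip_width: 0.0608
```

```bash
python3 - <<'E'
from h import *
plan(.468,.351,.004,103.5,2.5)
E
```

```text
t 2.1 pose [0.4624 0.3637 0.0162] [179.39  -0.71 103.78] F [ 0.1 -0.7  0.7] w 0.0608
1 [[-1.4, 0.2, 1.2]] [np.float64(0.3)]
```

Emit:
arm_command(
  translation=[
    [-0.9,0,0],
    [-0.2,0,0],
    [0,0,0],
  ],
  twist=[0,0,0],
)

```text
time_s: 2.48
tool_pos: [0.4668, 0.3533, 0.0189]
tool_rot: [179.2, -0.8, 103.8]
force: [1.1, -1.0, -0.3]
grip_width: 0.061
```

```bash
python3 - <<'E'
from h import *
plan(.468,.351,.004,103.5,2.5)
E
```

```text
t 2.475 pose [0.4668 0.3533 0.0189] [179.16  -0.81 103.78] F [ 1.1 -1.  -0.3] w 0.061
1 [[-0.3, 0.1, 1.5]] [np.float64(0.3)]
```

Emit:
arm_command(
  translation=[
    [-0.3,0.1,0.8],
    [0,0,0.5],
    [0,0,0],
  ],
  twist=[0,0,0],
)

```text
time_s: 2.85
tool_pos: [0.4692, 0.3506, 0.0054]
tool_rot: [179.1, -0.8, 103.7]
force: [-0.1, -0.3, 0.5]
grip_width: 0.0613
```

Emit:
arm_command(
  translation=[
    [0,0,0.1],
    [0,0,0],
    [0,0,0],
    [0,0,0],
    [0,0,0],
    [0,0,0],
  ],
  twist=[0,0,0,0,0,0],
  grip=30,
  force=50,
)

```text
time_s: 3.6
tool_pos: [0.469, 0.3511, 0.0041]
tool_rot: [179.1, -0.8, 103.8]
force: [-0.5, -0.2, -1.3]
grip_width: 0.0387
```

Emit:
arm_command(
  translation=[
    [0,0,-2],
    [0,0,-3],
    [0,0,-3],
    [0,0,0],
  ],
  twist=[0,0,0,0],
)

```text
time_s: 4.1
tool_pos: [0.4642, 0.3464, 0.0805]
tool_rot: [179.7, -0.5, 103.8]
force: [0.3, 0.1, -6.2]
grip_width: 0.0386
```

```bash
python3 - <<'E'
from h import *
plan(.48,-.045,.09,88.4,4)
s=cam('scene');cv2.imwrite('pics/s2.png',cv2.resize(s['img'][120:300,300:500],None,fx=3,fy=3))
E
```

```text
t 4.1 pose [0.4642 0.3464 0.0805] [179.73  -0.53 103.77] F [ 0.3  0.1 -6.2] w 0.0386
10 [[-3.8, -0.8, -0.1], [-3.9, -0.7, -0.1], [-3.9, -0.6, -0.1], [-3.9, -0.5, -0.1], [-3.9, -0.4, -0.1], [-3.9, -0.3, -0.1], [-3.9, -0.2, -0.1], [-3.9, -0.0, -0.1], [-3.9, 0.1, -0.1], [-3.9, 0.2, -0.1]] [np.float64(1.5), np.float64(1.5), np.float64(1.5), np.float64(1.5), np.float64(1.5), np.float64(1.5), np.float64(1.5), np.float64(1.5), np.float64(1.5), np.float64(1.5)]
```

View pics/s2.png

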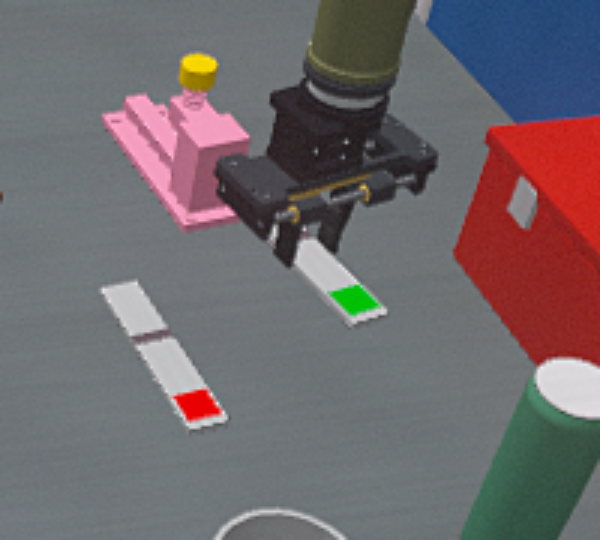

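Emit:
arm_command(
  translation=[
    [-3.8,-0.8,-0.1],
    [-3.9,-0.7,-0.1],
    [-3.9,-0.6,-0.1],
    [-3.9,-0.5,-0.1],
    [-3.9,-0.4,-0.1],
    [-3.9,-0.3,-0.1],
    [-3.9,-0.2,-0.1],
    [-3.9,0,-0.1],
    [-2.5,0.1,-0.1],
    [0,0,0],
  ],
  twist=[1.5,1.5,1.5,1.5,1.5,1.5,1.5,1.5,1.5,0],
)

```text
time_s: 5.4
tool_pos: [0.4609, -0.0074, 0.0657]
tool_rot: [-178.2, 0.3, 90.0]
force: [0.0, -0.6, -6.1]
grip_width: 0.0387
```

```bash
python3 - <<'E'
from h import *
plan(.50,-.045,.05,88.4,3)
E
```

```text
t 5.4 pose [ 0.4609 -0.0074  0.0657] [-178.2     0.3    89.98] F [ 0.  -0.6 -6.1] w 0.0387
2 [[-1.9, 2.0, 0.8], [-1.9, 2.0, 0.8]] [np.float64(0.8), np.float64(0.8)]
```

Emit:
arm_command(
  translation=[
    [-1.9,1.0,0.4],
    [-1.5,1.0,0.3],
    [-0.3,0.6,0.2],
    [0,0,0],
  ],
  twist=[0.8,0.8,0,0],
)

```text
time_s: 5.9
tool_pos: [0.4862, -0.0414, 0.0533]
tool_rot: [-178.0, 0.2, 88.6]
force: [-0.9, 0.5, -5.3]
grip_width: 0.0388
```

```bash
python3 - <<'E'
from m import *
t=cam('top');plan(.562,-.0458,.045,88.4,2)
mg,cg,sg=mask(t,(45,120,60),(75,255,255),(250,90,340,230));print('green',cg,sg,onz(t,*cg,.055))
cv2.imwrite('pics/t3.png',cv2.resize(t['img'][80:240,230:390],None,fx=3.5,fy=3.5))
E
```

```text
t 5.95 pose [ 0.4859 -0.0412  0.0534] [-177.96    0.22   88.61] F [-0.5  0.1 -5.6] w 0.0385
4 [[-0.1, 1.9, 0.2], [-0.1, 1.9, 0.2], [-0.1, 1.9, 0.2], [-0.1, 1.9, 0.2]] [np.float64(0.1), np.float64(0.1), np.float64(0.1), np.float64(0.1)]Traceback (most recent call last):
  File "<stdin>", line 3, in <module>
  File "m.py", line 6, in mask
    i=1+np.argmax(s[1:,4]);return (l==i).astype(np.uint8),ce[i],s[i]
        ~~~~~~~~~^^^^^^^^^
    return _wrapfunc(a, 'argmax', axis=axis, out=out, **kwds)
    return bound(*args, **kwds)
ValueError: attempt to get argmax of an empty sequence
```

```bash
python3 - <<'E'
from m import *
t=cam('scene')
cv2.imwrite('pics/s3.png',cv2.resize(t['img'][170:330,190:350],None,fx=3.5,fy=3.5))
mg,cg,sg=mask(t,(45,120,60),(75,255,255),(220,170,340,330));print('green',cg,sg,onz(t,*cg,.0575))
E
```

```text
green [264.86666667 250.93333333] [264 247   3  10  15] [ 0.56374364 -0.05990052  0.0575    ]
```

View pics/s3.png

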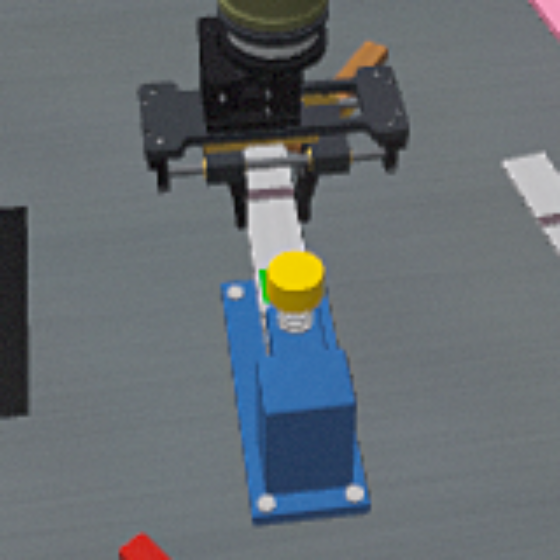

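The plate is in line with the rail, with its green end just short of the punch at crop (265,285). I'm feeding it in.

Emit:
arm_command(
  translation=[
    [-0.1,1.7,0.3],
    [-0.1,1.7,0.3],
    [-0.1,1.5,0.2],
    [0,0,0],
  ],
  twist=[0,0,0,0],
)

```text
time_s: 6.5
tool_pos: [0.535, -0.0421, 0.0439]
tool_rot: [-177.9, 0.1, 88.9]
force: [-0.6, -1.6, -5.1]
grip_width: 0.0384
```

```bash
python3 - <<'E'
from h import *
plan(.564,-.0459,.0345,88.4,2)
E
```

```text
t 6.5 pose [ 0.535  -0.0421  0.0439] [-1.7793e+02  8.0000e-02  8.8860e+01] F [-0.6 -1.6 -5.1] w 0.0384
2 [[-0.2, 1.5, 0.5], [-0.2, 1.5, 0.5]] [np.float64(0.2), np.float64(0.2)]
```

Emit:
arm_command(
  translation=[
    [-0.3,1.5,0.1],
    [-0.1,0.5,0.2],
    [0,0,0.3],
    [0,0,0],
  ],
  twist=[0.3,0.2,0,0],
)

```text
time_s: 7.0
tool_pos: [0.5552, -0.0465, 0.0369]
tool_rot: [-177.9, 0.1, 88.3]
force: [-0.1, 0.4, -4.2]
grip_width: 0.0388
```

```bash
python3 - <<'E'
from h import *
plan(.564,-.0459,.0345,88.4,2)
E
```

```text
t 7.0 pose [ 0.5552 -0.0465  0.0369] [-1.7788e+02  7.0000e-02  8.8330e+01] F [-0.1  0.4 -4.2] w 0.0388
1 [[0.1, 0.9, 0.2]] [np.float64(-0.1)]
```

Emit:
arm_command(
  translation=[
    [0,0.4,0.1],
    [0,0.3,0.1],
    [0,0,0],
  ],
  twist=[0,0,0],
)

```text
time_s: 7.38
tool_pos: [0.5623, -0.0466, 0.035]
tool_rot: [-177.9, 0.0, 88.3]
force: [0.4, 0.0, -3.1]
grip_width: 0.0384
```

Emit:
arm_command(
  translation=[
    [0,0.3,0],
    [0,0,0],
  ],
  twist=[0,0],
)

```text
time_s: 7.62
tool_pos: [0.5657, -0.0467, 0.0351]
tool_rot: [-177.9, 0.0, 88.3]
force: [0.8, -0.2, -3.7]
grip_width: 0.0386
```

Emit:
arm_command(
  translation=[
    [0,0.3,0],
    [0,0,0],
  ],
  twist=[0,0],
)

```text
time_s: 7.88
tool_pos: [0.5673, -0.0468, 0.0346]
tool_rot: [-177.7, 0.0, 88.3]
force: [-0.4, -0.3, -3.6]
grip_width: 0.0386
```

```bash
python3 - <<'E'
from m import *
t=cam('scene');plan(.564,-.0459,.0345,88.4,2)
cv2.imwrite('pics/s4.png',cv2.resize(t['img'][190:330,220:340],None,fx=4.2,fy=4.2,interpolation=cv2.INTER_CUBIC))
E
```

```text
t 7.925 pose [ 0.5673 -0.0468  0.0346] [-1.7773e+02  4.0000e-02  8.8330e+01] F [-2.2  0.3 -4. ] w 0.0385
1 [[0.1, -0.3, 0.0]] [np.float64(-0.1)]
```

View pics/s4.png

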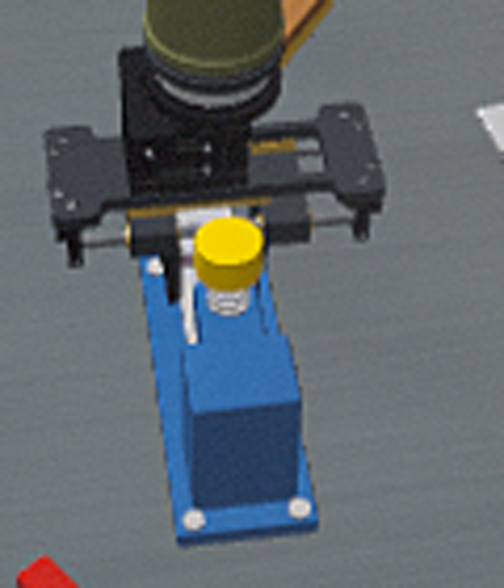

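The force along x is now -2.2 N and the last step fell short, so the plate is probably at the stop. I'll nudge once more to confirm.

Emit:
arm_command(
  translation=[
    [0,0.2,0.1],
    [0,0.1,0],
    [0,0,0],
  ],
  twist=[0,0,0],
)

```text
time_s: 8.3
tool_pos: [0.5673, -0.0468, 0.0344]
tool_rot: [-177.3, -0.0, 88.3]
force: [-1.7, 0.5, -2.6]
grip_width: 0.0386
```

Emit:
arm_command(
  translation=[
    [0,0,0.1],
    [0,0,0],
    [0,0,0],
    [0,0,0],
  ],
  twist=[0,0,0,0],
  grip=70,
)

```text
time_s: 8.8
tool_pos: [0.5714, -0.047, 0.0354]
tool_rot: [-177.8, -0.0, 88.3]
force: [-0.2, -0.9, 0.3]
grip_width: 0.0599
```

Emit:
arm_command(
  translation=[
    [0,0,-2],
    [0,-1,-3],
    [0,-2,-4],
    [0,-2,-4],
    [0,-1,-2],
    [0,0,0],
  ],
  twist=[0,0,0,0,0,0],
)

```text
time_s: 9.55
tool_pos: [0.518, -0.0462, 0.1998]
tool_rot: [-178.3, -0.1, 88.2]
force: [0.2, 0.9, -0.6]
grip_width: 0.0609
```

```bash
python3 - <<'E'
from m import *
plan(.43,-.25,.2,98,5)
E
```

```text
t 9.55 pose [ 0.518  -0.0462  0.1998] [-1.7831e+02 -6.0000e-02  8.8250e+01] F [ 0.2  0.9 -0.6] w 0.0609
5 [[-4.1, -1.6, -0.0], [-4.1, -1.8, -0.0], [-4.0, -1.9, -0.0], [-3.9, -2.0, -0.0], [-3.9, -2.2, -0.0]] [np.float64(-2.0), np.float64(-2.0), np.float64(-2.0), np.float64(-2.0), np.float64(-2.0)]
```

Emit:
arm_command(
  translation=[
    [-4.1,-1.2,0],
    [-4.1,-1.1,0],
    [-4.0,-1.1,0],
    [-3.9,-1.2,0],
    [-3.9,-1.2,0],
    [0,0,0],
  ],
  twist=[-2,-2,-2,-2,-2,0],
)

```text
time_s: 10.3
tool_pos: [0.4678, -0.2542, 0.1987]
tool_rot: [-178.3, -0.3, 98.7]
force: [0.6, 1.6, 0.6]
grip_width: 0.0611
```

```bash
python3 - <<'E'
from m import *
t=cam('top');s=cam('scene');plan(.4848,-.298,.08,98,4)
G=((45,120,60),(75,255,255))
ms,cs,ss=mask(s,*G,(240,220,310,330));print('green s',cs,ss)
try:
    mt,ct,st=mask(t,*G,(280,80,340,200));print('green t',ct,st)
except Exception as e: print(e)
a=cv2.resize(t['img'][80:200,265:345],None,fx=4.5,fy=4.5,interpolation=cv2.INTER_CUBIC);b=cv2.resize(s['img'][210:330,225:315],None,fx=4.5,fy=4.5,interpolation=cv2.INTER_CUBIC)
cv2.imwrite('pics/c5.png',np.hstack([a,b]))
# predicted location: front end of plate, rails edges
W=((0,0,150),(180,60,255))
for n,c,b,z in(('plate top',t,(290,130,325,205),.038),):
    m,ce,st=mask(c,*W,b);print(n,st,rect(c,m,z))
E
```

```text
t 10.4 pose [ 0.4693 -0.25    0.1984] [-178.32   -0.43   99.  ] F [ 0.4 -0.1 -0. ] w 0.0611
4 [[-1.2, 0.2, 3.0], [-1.2, 0.2, 3.0], [-1.2, 0.2, 3.0], [-1.2, 0.2, 3.0]] [np.float64(0.2), np.float64(0.2), np.float64(0.2), np.float64(0.2)]Traceback (most recent call last):
  File "<stdin>", line 4, in <module>
  File "m.py", line 6, in mask
    i=1+np.argmax(s[1:,4]);return (l==i).astype(np.uint8),ce[i],s[i]
        ~~~~~~~~~^^^^^^^^^
    return _wrapfunc(a, 'argmax', axis=axis, out=out, **kwds)
    return bound(*args, **kwds)
ValueError: attempt to get argmax of an empty sequence
```

```bash
python3 - <<'E'
from m import *
t=cam('top');s=cam('scene')
a=cv2.resize(t['img'][80:210,265:345],None,fx=4.5,fy=4.5,interpolation=cv2.INTER_CUBIC);b=cv2.resize(s['img'][205:335,225:315],None,fx=4.5,fy=4.5,interpolation=cv2.INTER_CUBIC)
cv2.imwrite('pics/c5.png',np.hstack([a,b]))
W=((0,0,150),(180,60,255))
m,ce,st=mask(t,*W,(290,130,325,205));print('plate',st,rect(t,m,.038))
# whole plate's expected front end if patch centred: stand x=-175
for x in(-.130,-.175): print(x,[proj(t,(.641+x*1-.0*y,-.048-.028*x+y,.038)) for y in(-.02,.02)])
E
```

```text
plate [300 170  16  30 458] ((503.46112060546875, -44.478919982910156), (38.960941314697266, 75.64672088623047), 88.53768157958984)
-0.13 [(np.float64(315.0746369212947), np.float64(181.3985213231858)), (np.float64(299.682687884594), np.float64(181.76466597083612))]
-0.175 [(np.float64(315.06447467940507), np.float64(198.68901665006854)), (np.float64(299.6390937534009), np.float64(199.05730489736925))]
```

View pics/c5.png

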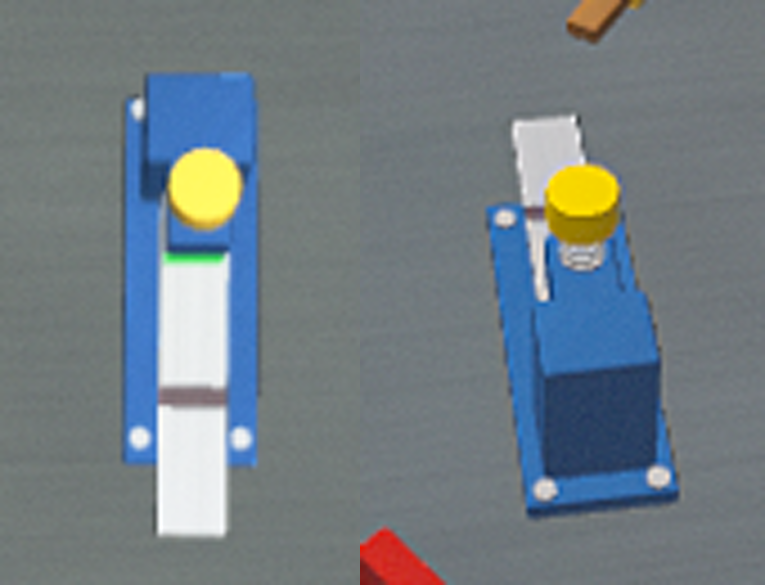

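Both views show the plate flat on the rail. The front end is at top-crop (192,535) and a sliver of green shows just in front of the nose. The measured patch centre, about (0.641,-0.048), matches the punch axis. Next is the mallet.

Emit:
arm_command(
  translation=[
    [-1.0,0.2,2.5],
    [-1.2,0.2,3.0],
    [-1.1,0.2,2.5],
    [-0.5,0,1.5],
    [0,0,0],
  ],
  twist=[0.2,0.2,0.2,0.2,0],
)

```text
time_s: 11.12
tool_pos: [0.4838, -0.2777, 0.1005]
tool_rot: [-178.5, -0.6, 99.1]
force: [-0.2, -0.2, 0.4]
grip_width: 0.061
```

```bash
python3 - <<'E'
from m import *
s=cam('scene');plan(.4848,-.298,.05,98,4)
cv2.imwrite('pics/s6.png',cv2.resize(s['img'][170:310,110:260],None,fx=4,fy=4,interpolation=cv2.INTER_CUBIC))
E
```

```text
t 11.175 pose [ 0.4844 -0.2777  0.1013] [-178.56   -0.55   99.12] F [0.3 0.2 0.2] w 0.0608
2 [[-1.0, -0.1, 2.6], [-1.0, -0.1, 2.6]] [np.float64(0.6), np.float64(0.6)]
```

View pics/s6.png

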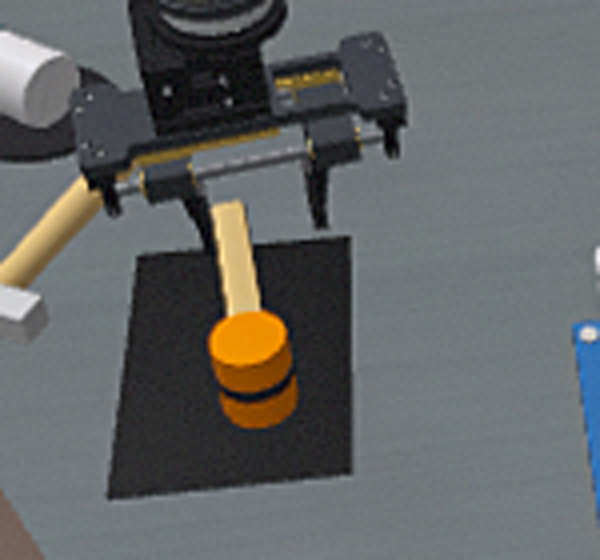

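The gripper is over the handle, which is at crop (232,250), but sits about 2 cm to the left (+y). I'm correcting that while descending.

Emit:
arm_command(
  translation=[
    [-1.0,0,1.0],
    [-0.7,0,2.0],
    [-0.2,0,1.8],
    [0,0,0],
  ],
  twist=[0.6,0.5,0,0],
)

```text
time_s: 11.68
tool_pos: [0.4875, -0.2971, 0.0514]
tool_rot: [-178.7, -0.5, 98.0]
force: [0.2, 0.4, 0.3]
grip_width: 0.061
```

```bash
python3 - <<'E'
from m import *
plan(.4848,-.298,.016,98,2)
E
```

```text
t 11.675 pose [ 0.4875 -0.2971  0.0514] [-178.71   -0.48   98.01] F [0.2 0.4 0.3] w 0.061
2 [[-0.0, -0.1, 1.8], [-0.0, -0.1, 1.8]] [np.float64(0.0), np.float64(0.0)]
```

Emit:
arm_command(
  translation=[
    [0,-0.1,1.6],
    [0,-0.1,1.4],
    [0,0,0.3],
    [0,0,0],
  ],
  twist=[0,0,0,0],
)

```text
time_s: 12.18
tool_pos: [0.4845, -0.2968, 0.016]
tool_rot: [-178.7, -0.5, 98.0]
force: [-0.1, -0.7, 0.7]
grip_width: 0.0609
```

Emit:
arm_command(
  translation=[
    [0,0,0],
    [0,0,0],
    [0,0,0],
    [0,0,0],
    [0,0,0],
    [0,0,0],
    [0,0,0],
  ],
  twist=[0,0,0,0,0,0,0],
  grip=5,
  force=60,
)

```text
time_s: 13.05
tool_pos: [0.4856, -0.2975, 0.0174]
tool_rot: [-178.8, -0.4, 98.0]
force: [-0.5, -0.5, -0.0]
grip_width: 0.0215
```

Emit:
arm_command(
  translation=[
    [0,0,-1],
    [0,0,-2],
    [0,0,-3],
    [0,0,-3],
    [0,0,-3],
    [0,0,-3],
    [0,0,-2],
    [0,0,0],
  ],
  twist=[0,0,0,0,0,0,0,0],
)

```text
time_s: 14.05
tool_pos: [0.4845, -0.2957, 0.1904]
tool_rot: [-178.2, -0.8, 98.0]
force: [-0.5, 0.3, -4.4]
grip_width: 0.0214
```

```bash
python3 - <<'E'
from m import *
s=cam('scene');t=cam('top');plan(.583,-.047,.215,90,4)
cv2.imwrite('pics/s7.png',cv2.resize(s['img'][130:280,120:270],None,fx=4,fy=4,interpolation=cv2.INTER_CUBIC))
O=((5,150,100),(15,255,255))
for n,c,b in(('s',s,(120,150,240,300)),('t',t,(350,110,450,200))):
    try: m,ce,st=mask(c,*O,b);print(n,ce,st,onz(c,*ce,.21))
    except Exception as e: print(n,e)
E
```

```text
t 14.15 pose [ 0.4835 -0.295   0.1884] [-178.02   -0.91   98.  ] F [-0.5  0.4 -4.8] w 0.0218
7 [[3.3, 1.9, -0.4], [3.3, 1.8, -0.4], [3.4, 1.8, -0.4], [3.4, 1.7, -0.4], [3.5, 1.6, -0.4], [3.5, 1.6, -0.4], [3.5, 1.5, -0.4]] [np.float64(1.1), np.float64(1.1), np.float64(1.1), np.float64(1.1), np.float64(1.1), np.float64(1.1), np.float64(1.1)]
s [164.06603774 209.59433962] [152 201  22  15 106] [ 0.54416818 -0.28890072  0.21      ]
t [421.77777778 153.52777778] [414 144  26  18 108] [ 0.54654056 -0.28367148  0.21      ]
```

View pics/s7.png

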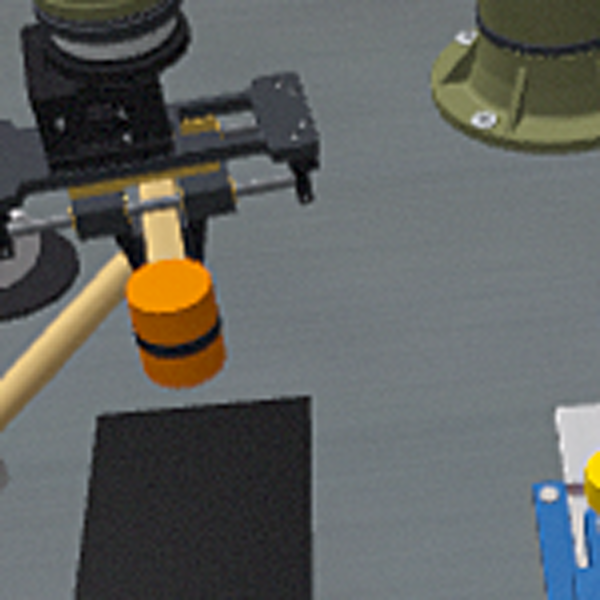

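The mallet is held level and clear of the mat, with its head at crop (175,320). I'm moving it over the punch.

Emit:
arm_command(
  translation=[
    [2.5,1.3,-0.6],
    [3.3,1.7,-0.6],
    [3.4,1.7,-0.5],
    [3.4,1.7,-0.4],
    [3.4,1.6,-0.4],
    [3.4,1.5,-0.4],
    [2.0,1.0,-0.2],
    [0,0,0],
  ],
  twist=[1.1,1.1,1.1,1.1,1.1,1.1,1.1,0],
)

```text
time_s: 15.15
tool_pos: [0.5659, -0.0653, 0.2045]
tool_rot: [-176.5, -0.8, 89.9]
force: [0.3, -0.2, -3.5]
grip_width: 0.0217
```

```bash
python3 - <<'E'
from m import *
plan(.584,-.048,.215,90,3)
E
```

```text
t 15.15 pose [ 0.5659 -0.0653  0.2045] [-176.49   -0.78   89.86] F [ 0.3 -0.2 -3.5] w 0.0217
1 [[1.7, 1.8, -1.1]] [np.float64(-0.1)]
```

Emit:
arm_command(
  translation=[
    [1.0,1.0,-0.5],
    [0.6,0.7,-0.3],
    [0,0,0],
  ],
  twist=[0,0,0],
)

```text
time_s: 15.52
tool_pos: [0.5831, -0.0515, 0.2104]
tool_rot: [-176.3, -0.7, 89.7]
force: [0.5, 0.0, -4.1]
grip_width: 0.0214
```

```bash
python3 - <<'E'
from m import *
plan(.584,-.048,.215,90,3)
s=cam('scene')
cv2.imwrite('pics/s8.png',cv2.resize(s['img'][160:320,210:340],None,fx=3.7,fy=3.7,interpolation=cv2.INTER_CUBIC))
O=((3,150,100),(16,255,255));m,ce,st=mask(s,*O,(220,170,330,300));print(ce,st)
# predicted px of mallet head axis centre at expected place
p=telemetry.get_obs()['tool_pos'];print(proj(s,p+[.057,0,.0465]),proj(s,p+[.057,0,-.0134]),proj(s,(.641,-.048,.15)))
E
```

```text
t 15.525 pose [ 0.5831 -0.0515  0.2104] [-176.31   -0.69   89.67] F [ 0.5  0.  -4.1] w 0.0214
1 [[0.4, 0.1, -0.5]] [np.float64(-0.3)]
[272.0755814  222.91860465] [262 216  21  13 172]
(np.float64(273.37146972273115), np.float64(210.22704626688622)) (np.float64(273.1824705429453), np.float64(230.82159165338336)) (np.float64(274.83204679284495), np.float64(246.01265545370333))
```

View pics/s8.png

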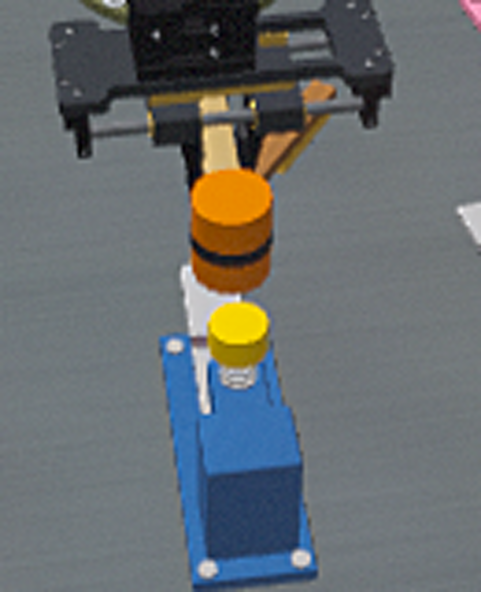

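The mallet head, at crop (232,235), is above and in line with the yellow punch head at (238,330). I'll trim sideways, lower to about 2 cm above it, then strike.

Emit:
arm_command(
  translation=[
    [0.3,0.1,1.2],
    [0.1,0,1.2],
    [0,0,0],
    [0,0,0],
  ],
  twist=[0,0,0,0],
)

```text
time_s: 16.08
tool_pos: [0.5809, -0.0489, 0.1839]
tool_rot: [-176.2, -0.7, 89.5]
force: [0.2, -0.1, -3.3]
grip_width: 0.0214
```

Emit:
arm_command(
  translation=[
    [0,0.1,4.5],
    [0,0,-3.0],
    [0,0,-3.0],
    [0,0,0],
  ],
  twist=[0,0,0,0],
)

```text
time_s: 16.58
tool_pos: [0.5843, -0.05, 0.2009]
tool_rot: [-176.5, -0.6, 89.5]
force: [0.1, -0.3, -3.0]
grip_width: 0.0216
```

```bash
python3 - <<'E'
from m import *
plan(.4856,-.2975,.20,98,4)
s=cam('scene')
cv2.imwrite('pics/s9.png',cv2.resize(s['img'][160:320,210:340],None,fx=3.7,fy=3.7,interpolation=cv2.INTER_CUBIC))
Y=((22,120,120),(35,255,255));print(mask(s,*Y,(255,235,295,275))[1:])
E
```

```text
t 16.575 pose [ 0.5843 -0.05    0.2009] [-176.48   -0.64   89.46] F [ 0.1 -0.3 -3. ] w 0.0216
7 [[-3.5, -1.4, 0.0], [-3.5, -1.5, 0.0], [-3.5, -1.5, 0.0], [-3.5, -1.6, 0.0], [-3.4, -1.7, 0.0], [-3.4, -1.7, 0.0], [-3.3, -1.8, 0.0]] [np.float64(-1.2), np.float64(-1.2), np.float64(-1.2), np.float64(-1.2), np.float64(-1.2), np.float64(-1.2), np.float64(-1.2)]
(array([273.83950617, 249.80246914]), array([266, 241,  17,  18, 243], dtype=int32))
```

The punch has sprung back to its original pixel position, but the arm seems to have bottomed at about TCP 0.141, right at the calculated contact height. I can't tell whether the tip reached the patch, so I'll repeat the blow and read the pose at the bottom.

Emit:
arm_command(
  translation=[
    [0.1,-0.1,0.9],
    [0,0,0.7],
    [0,0,0],
    [0,0,0],
  ],
  twist=[0,0,0,0],
)

```text
time_s: 17.12
tool_pos: [0.5787, -0.0482, 0.1781]
tool_rot: [-176.0, -0.6, 89.5]
force: [-0.4, -0.8, -3.9]
grip_width: 0.0214
```

Emit:
arm_command(
  translation=[
    [0,0.1,4.8],
  ],
  twist=[0],
)

```text
time_s: 17.25
tool_pos: [0.5808, -0.048, 0.1343]
tool_rot: [-176.6, -0.6, 89.5]
force: [-14.9, 0.8, 23.7]
grip_width: 0.0217
```

Emit:
arm_command(
  translation=[
    [0,0,-3.0],
    [0,0,-3.0],
    [0,0,0],
  ],
  twist=[0,0,0],
)

```text
time_s: 17.62
tool_pos: [0.5809, -0.0485, 0.1909]
tool_rot: [-176.0, -0.6, 89.5]
force: [0.6, -0.4, -3.7]
grip_width: 0.022
```

The second blow bottomed at TCP 0.134 with 24 N upward, far more than the spring gives, so the tip met the plate. Next I'll check the plate, the punch and the mallet's tilt.

```bash
python3 - <<'E'
from m import *
plan(.4856,-.2975,.20,98,4)
s=cam('scene')
cv2.imwrite('pics/s10.png',cv2.resize(s['img'][160:320,210:340],None,fx=3.7,fy=3.7,interpolation=cv2.INTER_CUBIC))
Y=((22,120,120),(35,255,255));print(mask(s,*Y,(255,235,295,275))[1:])
E
```

```text
t 17.625 pose [ 0.5809 -0.0485  0.1909] [-176.03   -0.63   89.46] F [ 0.6 -0.4 -3.7] w 0.022
7 [[-3.6, -1.3, -0.1], [-3.5, -1.4, -0.1], [-3.5, -1.5, -0.1], [-3.5, -1.6, -0.1], [-3.4, -1.6, -0.1], [-3.4, -1.7, -0.1], [-3.4, -1.8, -0.1]] [np.float64(-1.2), np.float64(-1.2), np.float64(-1.2), np.float64(-1.2), np.float64(-1.2), np.float64(-1.2), np.float64(-1.2)]
(array([273.84232365, 249.87551867]), array([266, 241,  17,  18, 241], dtype=int32))
```

View pics/s10.png

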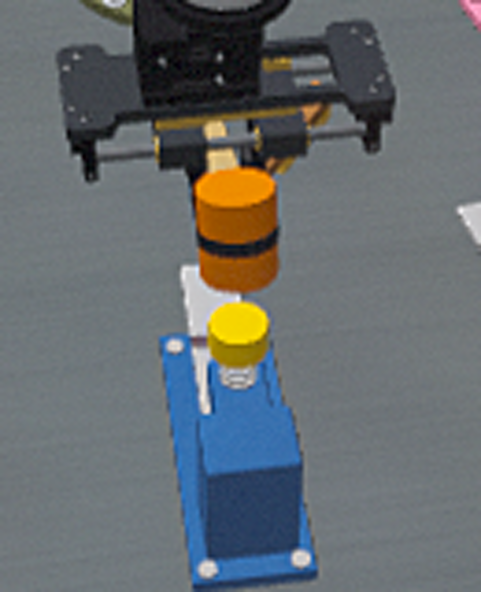

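The punch is up, with its yellow head at the same pixels as before the blow, and the plate is still in place. The mallet head, at crop (237,230), has pitched up about 10–15° in the grip. I'll take it back over the mat and loosen the grip just above it so it swings level under its own weight.

Emit:
arm_command(
  translation=[
    [-2.0,-0.6,-0.8],
    [-3.5,-1.3,-0.4],
    [-3.6,-1.4,0],
    [-3.5,-1.5,0],
    [-3.5,-1.6,0],
    [-3.4,-1.6,0],
    [-3.3,-1.6,0],
    [0,0,0],
  ],
  twist=[-1.2,-1.2,-1.2,-1.2,-1.2,-1.2,-1.2,0],
)

```text
time_s: 18.68
tool_pos: [0.4915, -0.2865, 0.1924]
tool_rot: [-175.2, -1.5, 98.3]
force: [-0.2, 0.3, -3.6]
grip_width: 0.0213
```

```bash
python3 - <<'E'
from m import *
plan(.4856,-.2975,.08,98,3)
E
```

```text
t 18.675 pose [ 0.4915 -0.2865  0.1924] [-175.21   -1.47   98.3 ] F [-0.2  0.3 -3.6] w 0.0213
4 [[-0.3, -0.2, 2.8], [-0.3, -0.2, 2.8], [-0.3, -0.2, 2.8], [-0.3, -0.2, 2.8]] [np.float64(0.1), np.float64(0.1), np.float64(0.1), np.float64(0.1)]
```

Emit:
arm_command(
  translation=[
    [-0.2,-0.2,2.5],
    [-0.2,-0.1,2.8],
    [-0.2,-0.1,2.8],
    [-0.2,0,2.2],
    [0,0,0],
  ],
  twist=[0,0,0,0,0],
)

```text
time_s: 19.3
tool_pos: [0.479, -0.2878, 0.0813]
tool_rot: [-175.0, -1.8, 98.5]
force: [0.3, 0.8, -3.3]
grip_width: 0.0214
```

```bash
sed -i 's/^    d=(np/    from scipy.spatial.transform import Rotation as Ro\n    Rm=Ro.from_euler("xyz",o["tool_rot"],degrees=True).as_matrix();print("tool-frame cm",(Rm.T@(np.array([x,y,z])-p)*100).round(2))\n    d=(np/' h.py; python3 - <<'E'
from m import *
plan(.4856,-.2975,.03,98,3)
s=cam('scene');cv2.imwrite('pics/s11.png',cv2.resize(s['img'][160:310,110:260],None,fx=4,fy=4,interpolation=cv2.INTER_CUBIC))
E
```

```text
tool-frame cm [-1.22  0.95  5.03]
t 19.3 pose [ 0.479  -0.2878  0.0813] [-174.99   -1.8    98.48] F [ 0.3  0.8 -3.3] w 0.0214
2 [[-0.5, 0.3, 2.6], [-0.5, 0.3, 2.6]] [np.float64(0.2), np.float64(0.2)]
```

Emit:
arm_command(
  translation=[
    [-0.6,0.5,1.8],
    [-0.4,0.4,1.8],
    [-0.1,0.1,1.0],
    [0,0,0],
  ],
  twist=[0.2,0.2,0,0],
)

```text
time_s: 19.85
tool_pos: [0.4899, -0.2971, 0.0334]
tool_rot: [-175.2, -1.6, 98.2]
force: [-0.9, 0.7, -3.8]
grip_width: 0.0212
```

```bash
python3 - <<'E'
from m import *
plan(.4856,-.2975,.022,98,3)
s=cam('scene');cv2.imwrite('pics/s11.png',cv2.resize(s['img'][160:310,110:260],None,fx=4,fy=4,interpolation=cv2.INTER_CUBIC))
E
```

```text
tool-frame cm [-0.01 -0.34  1.17]
t 19.85 pose [ 0.4899 -0.2971  0.0334] [-175.24   -1.64   98.17] F [-0.9  0.7 -3.8] w 0.0212
1 [[0.0, -0.4, 1.1]] [np.float64(0.2)]
```

Emit:
arm_command(
  translation=[
    [0,-0.3,0.6],
    [0,0,0.2],
    [0,0,0],
  ],
  twist=[0,0,0],
)

```text
time_s: 20.27
tool_pos: [0.4869, -0.298, 0.0268]
tool_rot: [-175.4, -1.6, 98.2]
force: [0.7, -0.4, -2.8]
grip_width: 0.0217
```

Emit:
arm_command(
  translation=[
    [0,0,0],
    [0,0,0],
    [0,0,0],
    [0,0,0],
  ],
  twist=[0,0,0,0],
  force=3,
)

```text
time_s: 20.78
tool_pos: [0.488, -0.2984, 0.0285]
tool_rot: [-175.5, -1.5, 98.2]
force: [-1.3, 0.3, -1.2]
grip_width: 0.022
```

```bash
python3 - <<'E'
from m import *
plan(.4856,-.2975,.0174,98,3)
s=cam('scene');O=((3,150,60),(16,255,255));print([proj(s,(.5428,-.2899,z)) for z in(.004,.034,.064)])
hsv=cv2.cvtColor(s['img'],cv2.COLOR_BGR2HSV);m=cv2.inRange(hsv,*O)[200:310,120:260];ys,xs=np.nonzero(m);print(xs.min()+120,xs.max()+120,ys.min()+200,ys.max()+200)
b=cv2.inRange(cv2.imread('pics/scene0.png')[...,:],(0,0,0),(255,255,255))
h0=cv2.cvtColor(cv2.imread('pics/scene0.png'),cv2.COLOR_BGR2HSV);m=cv2.inRange(h0,*O)[200:310,120:260];ys,xs=np.nonzero(m);print('orig',xs.min()+120,xs.max()+120,ys.min()+200,ys.max()+200)
E
```

```text
tool-frame cm [ 0.09 -0.14  1.12]
t 20.775 pose [ 0.488  -0.2984  0.0285] [-175.53   -1.52   98.17] F [-1.3  0.3 -1.2] w 0.022
1 [[0.1, -0.2, 1.1]] [np.float64(0.2)]
[(np.float64(176.25574431797395), np.float64(269.76243913968625)), (np.float64(174.60966045915566), np.float64(261.8708329224121)), (np.float64(172.90392915702037), np.float64(253.69326670862677))]
163 185 248 276
orig 162 184 247 276
```

With the grip loose, the carried weight dropped and the head's outline now matches its original outline to within 1 px, so it has swung down onto the mat. I'll lower the rest of the way and open.

Emit:
arm_command(
  translation=[
    [0,-0.1,0.6],
    [0,0,0.4],
    [0,0,0],
  ],
  twist=[0,0,0],
)

```text
time_s: 21.2
tool_pos: [0.4856, -0.2986, 0.0179]
tool_rot: [-175.5, -1.5, 98.2]
force: [-0.3, -0.3, 0.1]
grip_width: 0.0223
```

Emit:
arm_command(
  translation=[
    [0,0,0],
    [0,0,0],
    [0,0,0],
    [0,0,0],
    [0,0,0],
  ],
  twist=[0,0,0,0,0],
  grip=70,
  force=10,
)

```text
time_s: 21.82
tool_pos: [0.4876, -0.2992, 0.0189]
tool_rot: [-175.7, -1.4, 98.2]
force: [-0.6, -0.6, -0.3]
grip_width: 0.059
```

Emit:
arm_command(
  translation=[
    [0,0,-1.5],
    [0,0,-2.5],
    [0,-0.5,-4],
    [0,-1,-5],
    [0,-2,-4],
    [0,0,0],
  ],
  twist=[0,0,0,0,0,0],
)

```text
time_s: 22.58
tool_pos: [0.4664, -0.3079, 0.2016]
tool_rot: [-175.9, -1.3, 98.1]
force: [-0.7, -0.5, -0.8]
grip_width: 0.061
```

```bash
python3 - <<'E'
from m import *
plan(.35,.35,.25,98,3)
E
```

```text
tool-frame cm [66.87 -2.47 -3.2 ]
t 22.575 pose [ 0.4664 -0.3079  0.2016] [-175.87   -1.26   98.12] F [-0.7 -0.5 -0.8] w 0.061
23 [[2.9, -0.1, -0.2], [2.9, -0.1, -0.2], [2.9, -0.1, -0.2], [2.9, -0.1, -0.2], [2.9, -0.1, -0.2], [2.9, -0.1, -0.2], [2.9, -0.1, -0.2], [2.9, -0.1, -0.2], [2.9, -0.1, -0.2], [2.9, -0.1, -0.2], [2.9, -0.1, -0.2], [2.9, -0.1, -0.2], [2.9, -0.1, -0.2], [2.9, -0.1, -0.2], [2.9, -0.1, -0.2], [2.9, -0.1, -0.2], [2.9, -0.1, -0.2], [2.9, -0.1, -0.2], [2.9, -0.1, -0.2], [2.9, -0.1, -0.2], [2.9, -0.1, -0.2], [2.9, -0.1, -0.2], [2.9, -0.1, -0.2]] [np.float64(0.0), np.float64(0.0), np.float64(0.0), np.float64(0.0), np.float64(0.0), np.float64(0.0), np.float64(0.0), np.float64(0.0), np.float64(0.0), np.float64(0.0), np.float64(0.0), np.float64(0.0), np.float64(0.0), np.float64(0.0), np.float64(0.0), np.float64(0.0), np.float64(0.0), np.float64(0.0), np.float64(0.0), np.float64(0.0), np.float64(0.0), np.float64(0.0), np.float64(0.0)]
```

Emit:
arm_command(
  translation=[
    [3,-0.5,-0.5],
    [4,-0.5,-0.5],
    [4,0,-0.5],
    [4,0,-0.5],
    [2,0,0],
    [0,0,0],
  ],
  twist=[0,0,0,0,0,0],
)

```text
time_s: 23.32
tool_pos: [0.4328, -0.1358, 0.2267]
tool_rot: [-175.9, -1.3, 98.1]
force: [0.2, 1.0, 0.4]
grip_width: 0.0609
```

```bash
python3 - <<'E'
from m import *
t=cam('top');s=cam('scene')
o=telemetry.get_obs();print(o['time_s'],o['tool_pos'],o['force'])
t0=cv2.imread('pics/top0.png');s0=cv2.imread('pics/scene0.png')
O=((5,150,120),(15,255,255));Y=((22,120,120),(35,255,255));R=((0,150,120),(4,255,255));B=((14,60,170),(24,170,255));W=((0,0,150),(180,60,255))
for n,c,im0,it in(('top',t,t0,{'head':(O,(380,150,430,195)),'handle':(B,(390,172,430,235)),'yellow':(Y,(295,105,330,140)),'reject':(R,(198,150,222,172))}),
 ('scene',s,s0,{'head':(O,(150,240,200,290)),'handle':(B,(150,215,190,260)),'yellow':(Y,(255,235,295,275)),'reject':(R,(350,245,380,265))})):
    for k,(h,b) in it.items():
        for w,cc in(('0',dict(img=im0)),('1',c)):
            try:_,ce,st=mask(cc,*h,b);print(n,k,w,ce.round(1),st)
            except Exception as e:print(n,k,w,'none')
m,ce,st=mask(t,*W,(290,130,325,205));print('plate',st,rect(t,m,.038))
# where has the scene changed?
d=cv2.absdiff(s['img'],s0).max(2)>60;n,l,q,ce=cv2.connectedComponentsWithStats(d.astype(np.uint8))
print([x.tolist() for x in q[1:] if x[4]>12])
E
```

```text
23.425 [ 0.43276751 -0.13788016  0.22675649] [-0.08534707  0.76439548  0.30049672]
top head 0 [404.5 166.1] [396 157  19  20 170]
top head 1 none
top handle 0 [408.4 200.9] [401 176  16  52 404]
top handle 1 none
top yellow 0 [309.9 121.6] [302 113  17  18 218]
top yellow 1 [310.  121.6] [302 113  17  18 220]
top reject 0 [209.4 162.5] [203 156  14  14 135]
top reject 1 [209.3 162.6] [203 157  14  13 134]
scene head 0 [174.8 272.3] [165 266  19  11  76]
scene head 1 [175.7 272.1] [166 267  19  10  66]
scene handle 0 [168.6 234.2] [163 220  12  29 216]
scene handle 1 [168.5 234.5] [163 221  13  28 217]
scene yellow 0 [273.8 249.7] [266 241  17  18 245]
scene yellow 1 [273.9 249.9] [266 241  17  18 243]
scene reject 0 [365.3 254.5] [358 250  15  10  98]
scene reject 1 [365.1 254.5] [358 250  15  10  97]
plate [300 170  16  30 432] ((503.47564697265625, -44.47929382324219), (38.960941314697266, 75.61767578125), 88.53768157958984)
[[185, 0, 109, 86, 6420], [437, 0, 80, 119, 3282], [248, 73, 11, 3, 18], [276, 81, 5, 36, 88], [185, 95, 55, 68, 1822], [254, 103, 19, 7, 86], [237, 150, 7, 14, 73], [198, 152, 17, 24, 158], [238, 165, 5, 6, 21], [375, 204, 23, 16, 189], [391, 220, 34, 29, 366], [259, 231, 16, 41, 238], [162, 248, 6, 20, 31], [177, 248, 6, 12, 20]]
```

Everything checks out, so I'm handing the job in.

```bash
python3 -c "
from cell import env
print(env.sign_off())"
```

```text
the job is handed in; nothing more can be done
None
```

The job is handed in at about 23.4 s of the 61 s limit: the green plate is under the punch, the punch was struck with the mallet, and the mallet is back on its mat. I struck the punch twice, because the first blow bottomed right at the calculated contact height and I couldn't confirm that it reached the patch.

- **Plate:** it lies flat on the rail against the column stop, and the top camera puts the patch centre at about (0.641, -0.048), on the punch axis to about 1–2 mm. It had not moved after the blows.
- **Blow:** the second blow covered about 44 mm in 1/8 s and went past the contact height, with 24 N upward against the spring's roughly 5 N, so the tip met the patch. I judged this from arm pose and force; no picture caught the moment of contact.
- **Punch:** it sprang back up, with its yellow head at its starting pixels in both views.
- **Mallet:** it pitched up about 10–15° in the grip during the blows. I loosened the grip just above the mat to let it swing level. Its head and handle are within 1 px of where they started in the scene view; the arm hid it from the top camera, so that check has one view only.
- **Reject plate and the rest:** the reject is within 0.2 px of its start in both views. The scene image shows changes only at the arm, the moved plate, the stand and the mallet's outline.

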